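# Hold a drilled blank flush on the tilted bench pin for piercing

### The job

Pick up the drilled nickel-silver blank from the steel bench block and lay it on the sloping face of the bench pin, its length along the pin and the drilled hole over the V-notch so that a saw blade can be threaded through it. Feel for the slope: tilt the blank until it beds flush on the wood, and finish while still gripping it and pressing it down with a steady push of about 12 N (keep well under 25 N), so that a colleague can saw. The pin's tilt setting and all the other tools stay as they are.

Things in the scene. Friction and masses are not known exactly. Their poses are not given: they have to be found in the camera images.
- blank_mid (a point): centre (half-way up) of the loose blank of silvery metal, a flat plate 100 x 66 x 6 mm, about 0.32 kg. x along its length, away from the drilled end; y across its width; z out of its upper face. It starts level on the bench block, drilled end towards the robot's side, overhanging the block about 8 mm at both long sides and 12 mm at both ends; grip it across its 66 mm width
- blank_hole (a point): centre of the blank's 10 mm through hole, on its underside: 24 mm from the blank's centre along its length (-x of the blank), 26 mm from the near end; same axes as blank_mid
- block_top (a point): centre of the top face of the loose steel bench block under the blank, 75 (x) x 50 (y) x 20 mm high, 0.6 kg
- notch (a point): point on the pin's sloping face amid the V-notch, 26 mm up from the prong tips; the hole belongs over it. Axes turn with the pin: x up the slope along the pin, y across it, z square out of the face. The notch is 28 mm wide at the tips, 20 mm here, 10 mm at its inner end 60 mm up. With the hole here the blank's low end is even with the tips and the blank overhangs the pin 9 mm on either side
- heel (a point): middle of the upper end of the sloping face, same axes as notch, 124 mm up. The wooden pin is 150 mm long, 48 mm wide, 18 mm thick, prongs at the low end, one flat upper face. It slopes down towards the robot's side (-x) by 9 to 25 degrees, different every time, clamped stiff, so it does not yield to this job's pushes; a blank gripped lightly by its edges (40 N or less) swivels in the jaws to lie on it
- pin_stand: fixed cast stand of the bench pin; origin under the tilt axis, on the bench; foot 160 x 100 mm reaching 100 mm to its -x side; the pin tilts about the stand's y axis 80 mm up, its face lying 34 mm from that axis; a lock knob sticks out 51 mm on the +y side at the axis, below the pin
- saw: bystander, loose: jeweller's saw frame, lying flat
- hammer: bystander, loose: small hammer, wooden handle
- file: bystander, loose: flat hand file, wooden handle
- doming: bystander, loose: steel doming cube, 50 mm, round hollows in its faces
- tin: bystander, loose: round tin, 58 mm across, 22 mm high
- offcut: bystander, loose: nickel-silver offcut strip, 85 x 20 x 5 mm (not the blank)
- ringclamp: bystander, loose: wooden ring clamp with a steel band, about 150 mm long, 21 mm high
Not all that is in view belongs to the job. What is meant by the part that bears blank_mid is not blue, red or turquoise, and is the larger of those in its own colour.

How it is judged:
By the outcome, as a careful person would: the job done as asked, in the order asked, and still so for the second after the job is handed in, while the arm keeps its last pose, push and grip.
It also fails if it takes over 51 s, if anything falls off the work surface, if the arm or the gripper's body presses on something with over 40 N, if the wrist force passes 120 N, or if a joint passes its speed limit or range.

### The arm

A 6-joint arm with a two-finger parallel gripper is mounted at the origin on the work surface. World frame = base frame: x ahead of the robot, y to its left, z up, the work surface at z = 0. Lengths are in m, angles in rad, forces in N, time in s.
With the tool pointing down it reaches from about 0.375 to 0.975 m from the base axis. Payload 3.8 kg.
Tool frame: the origin (TCP) lies at the very end of the fingers, on their centre line; the grasp point (between the pads) lies behind it (bot.tcp_to_grasp is the y of the grasp point in the tool frame, in m); y points along the fingers, z is the direction in which the jaws open and shut, and the axes are right-handed (so a half turn about y gives the same grasp; the last joint's range is limited). The gripper opens to 85 mm and grips with 20 to 120 N. Pads are 22 mm wide; open, the fingers measure 114 mm over their backs; the gripper's body (76 mm by 85 mm) begins 54 mm behind the grasp point. The pads swing forward as they close: fully open they stand 13 mm farther back than shut.
Start: joints at [-1.362, 0.264, 1.604, -0, 1.274, -0.037], TCP at [0.164, -0.655, 0.203] pointing down, gripper open.
Joint ranges: [-2.63, 2.63], [-0.94, 2.18], [0.31, 2.57], [-1.31, 4.45], [0, 2.66], [-2.55, 2.55]. Speed limits (rad/s): [2.57, 2.57, 3.14, 3.14, 3.14, 3.14].

### API

Orientations are given as a rotation vector (axis times angle).
In Python, from workcell import bot, optics, workorder gives the robot as it stands.
- The arm moves only by the shell command python3 -m handwheel 'ROWS' [FORCE]. ROWS is JSON, a list of rows, each a list of 7 numbers: the shift along the tool's x, y, z in m, then the turn, a rotation vector about the tool's x, y, z in rad, then the opening, from 0 (shut) to 1 (fully open). A call has 1 to 8 rows; each row shifts and turns the commanded pose from where the row before left it, along the tool's axes as they then stand; what a row does not reach is not made up. A row lasts 1/8 s, in which the tool goes at most 62.5 mm and 10.7 degrees, less where a joint would pass 70% of its speed; a pose out of reach is approached as far as the arm can. A call with a gripper value outside its range is refused whole. The fingers move at their own pace and stop on an object; FORCE is the grip in N (left out, the last holds). Time passes only in rows, so rows that do not move let the fingers close. It gives the time, the measured TCP pose, the force and the opening at its end, in the units of the state.
- bot.read_state(): the state, without advancing time (a new reading comes with each control period).
- optics.read_camera(name): name is "scene" or "top"; returns a dict with "image" (400x640x3 uint8, red, green, blue), "z_map" (400x640 float32, m along the optical axis (not along the pixel's ray), 0 where there is no reading), "mtx" (3x3 intrinsics, pixels), "world_from_camera" (4x4, takes a point from camera to world coordinates). Camera axes: x right, y down, z forward; pixel columns grow to the right and rows downward; lengths in m; the calibration is good to about 2 mm. A picture is of the moment at which its call begins.
- workorder.finish_job(): hands the job in, once; it reports no verdict.
The state is a dict: "time": time; "q": joint angles; "joint_vel": joint speeds; "joint_torque": joint torques, N m; "tool_pos": TCP position; "tcp_rot": TCP orientation; "wrist_force": force on the tool from outside, world axes, zero at the start; "torque": the same for the moment, N m; "width": opening from 0.0 (shut) to 1.0 (fully open).
Only numpy, scipy, OpenCV 4.12 (cv2) and the standard library are available. Lean on these libraries where they do the work, as an engineer would, in place of code of your own. Each camera call takes 0.05 s, during which the arm holds its last target.

## Working session

There is one attempt and no reset: what is moved stays moved. The work goes in short steps, Python scripts to look and compute and a shell command to move; the robot and the scene stay as the last step left them, time stands still between calls to the robot, and variables do not carry over. Pictures are saved under pics/ and viewed, and the job is handed in when it is done.

```bash
ls; mkdir -p pics
python3 - <<'E'
from workcell import bot, optics
import cv2,numpy as np
s=bot.read_state()
for k,v in s.items(): print(k,np.round(v,4))
print(bot.tcp_to_grasp)
for n in("scene","top"):
    c=optics.read_camera(n); cv2.imwrite(f"pics/{n}0.png",c["image"][...,::-1]); np.savez(f"{n}0.npz",**c)
    print(n,c["mtx"],np.round(c["world_from_camera"],3), (c["z_map"]>0).mean())
E
```

```text
pics
time 0.0
q [-1.3619  0.2648  1.6054 -0.      1.2737 -0.0369]
joint_vel [-0.0001  0.0004 -0.0003  0.0007 -0.0006  0.0005]
joint_torque [ 9.00000e-04 -5.15111e+01 -3.67315e+01  0.00000e+00  1.29000e-02
  0.00000e+00]
tool_pos [ 0.1641 -0.6539  0.2014]
tcp_rot [-0.2585  2.0932 -2.0885]
wrist_force [ 0.0527  1.5261 -0.1041]
torque [0.0572 0.0244 0.004 ]
width 0.9992
-0.0187
scene [[471.46581696   0.         320.67082949]
 [  0.         471.46581696 193.79943913]
 [  0.           0.           1.        ]] [[-0.014  0.538 -0.843  1.786]
 [ 1.    -0.004 -0.019  0.014]
 [-0.013 -0.843 -0.538  0.876]
 [ 0.     0.     0.     1.   ]] 0.9910546875
top [[462.03554779   0.         316.52893866]
 [  0.         462.03554779 193.86808565]
 [  0.           0.           1.        ]] [[ 0.09  -0.976  0.2    0.352]
 [-0.996 -0.089  0.016 -0.008]
 [ 0.003 -0.201 -0.98   1.32 ]
 [ 0.     0.     0.     1.   ]] 0.9961953125
```

View pics/scene0.png

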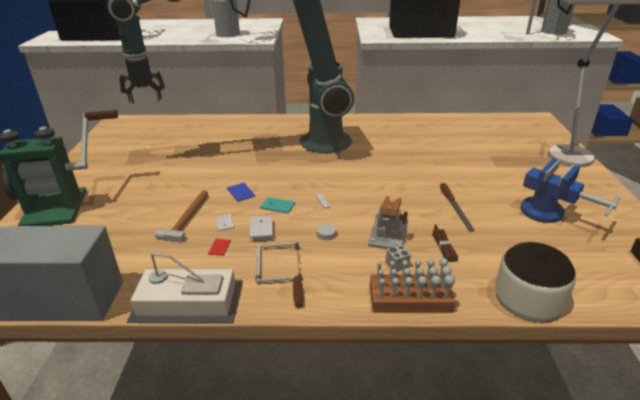

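View pics/top0.png

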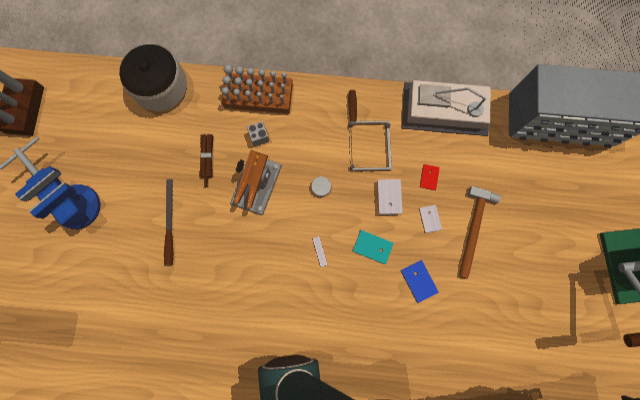

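The top view shows two silvery plates: a large one at (389,197), which is the blank with its hole near (391,205), and a small decoy at (430,219). The pin is at (255,178), with its low end towards the robot. I'll zoom in on both.

Run:
```python
import cv2,numpy as np
t=np.load("top0.npz")["image"][...,::-1]; s=np.load("scene0.npz")["image"][...,::-1]
a=cv2.resize(t[130:230,215:315],(400,400),interpolation=cv2.INTER_CUBIC)
b=cv2.resize(t[160:235,355:455],(400,300),interpolation=cv2.INTER_CUBIC)
c=cv2.resize(s[190:255,355:420],(400,400),interpolation=cv2.INTER_CUBIC)
d=cv2.resize(s[190:250,210:290],(400,300),interpolation=cv2.INTER_CUBIC)
im=np.zeros((600,800,3),np.uint8)
cv2.imwrite("pics/z1.png",np.hstack([a,c]));cv2.imwrite("pics/z2.png",np.hstack([b,d]))
```

```text
(no output)
```

View pics/z1.png

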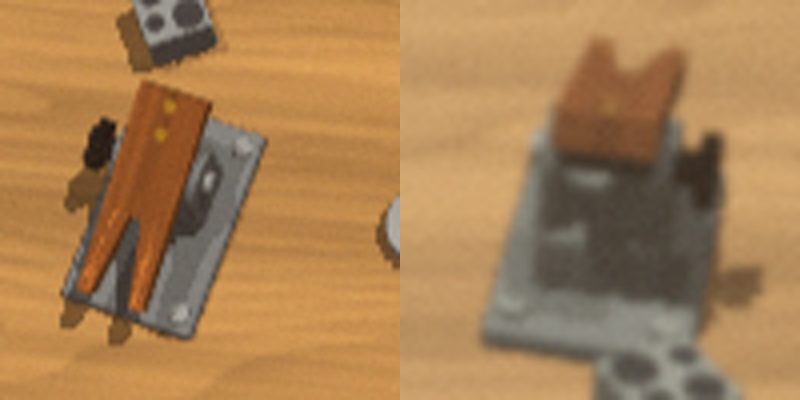

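View pics/z2.png

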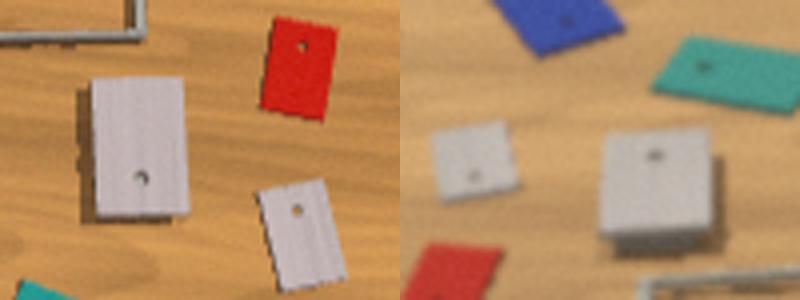

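The zooms confirm it. The blank's hole is about (390,204) in the top view, facing the robot. The pin's prong tips are at (237,203) and (249,207), its heel end at (259,152), and the knob at (239,166). Next I'll get measurements from masks and depth.

```bash
cat > h.py <<'E'
import numpy as np,cv2
def cloud(c):
    z=c["z_map"];h,w=z.shape;u,v=np.meshgrid(np.arange(w),np.arange(h));K=c["mtx"]
    p=np.stack([(u-K[0,2])/K[0,0]*z,(v-K[1,2])/K[1,1]*z,z],-1);T=c["world_from_camera"]
    return p@T[:3,:3].T+T[:3,3]
def ray(c,uv,z):
    K=c["mtx"];T=c["world_from_camera"];uv=np.atleast_2d(uv).astype(float)
    d=np.c_[(uv[:,0]-K[0,2])/K[0,0],(uv[:,1]-K[1,2])/K[1,1],np.ones(len(uv))]@T[:3,:3].T;o=T[:3,3]
    return o+d*((z-o[2])/d[:,2])[:,None]
def plane(c,uv,p0,n):
    K=c["mtx"];T=c["world_from_camera"];uv=np.atleast_2d(uv).astype(float)
    d=np.c_[(uv[:,0]-K[0,2])/K[0,0],(uv[:,1]-K[1,2])/K[1,1],np.ones(len(uv))]@T[:3,:3].T;o=T[:3,3]
    return o+d*(((p0-o)@n)/(d@n))[:,None]
def proj(c,p):
    T=c["world_from_camera"];q=(np.atleast_2d(p)-T[:3,3])@T[:3,:3];q=q@c["mtx"].T;return q[:,:2]/q[:,2:]
E
python3 - <<'E'
from h import *
t=np.load("top0.npz");s=np.load("scene0.npz")
def biggest(m,c):
    n,l,st,ce=cv2.connectedComponentsWithStats(m.astype(np.uint8)); i=l[c[1],c[0]]; return l==i
for nm,c,sd,box,psd in(("top",t,(387,190),None,(256,163)),("scene",s,(262,228),None,(386,213))):
    P=cloud(c);im=c["image"].astype(int);hsv=cv2.cvtColor(c["image"],cv2.COLOR_RGB2HSV)
    print(nm,"table z near",np.median(P[180:260,300:400,2]))
    m=(hsv[...,1]<50)&(hsv[...,2]>130)&(P[...,2]>.015)
    b=biggest(m,sd);pts=P[b];print("blank n",b.sum(),"z pct",np.percentile(pts[:,2],[5,50,95]))
    z=np.median(pts[:,2])
    cn,_=cv2.findContours(b.astype(np.uint8),0,1);k=max(cn,key=len)
    r=ray(c,k[:,0],z)[:,:2]; R=cv2.minAreaRect((r*1000).astype(np.float32));print("rect mm",R)
    print(cv2.boundingRect(k))
    hp=hsv[psd[1],psd[0]];print("pin hsv",hp,P[psd[1],psd[0]])
    m=(hsv[...,0]<14)&(hsv[...,1]>120)&(P[...,2]>.05)
    if hsv[psd[1],psd[0],0]<14:
        b=biggest(m,psd);pts=P[b];print("pin n",b.sum(),pts.min(0),pts.max(0))
        cv2.imwrite(f"pics/m_{nm}.png",cv2.resize(np.uint8(b[120:260,200:440])*255,None,fx=3,fy=3,interpolation=0))
        for it in range(4):
            cc=pts.mean(0);n=np.linalg.svd(pts-cc)[2][2];n*=np.sign(n[2]);d=(pts-cc)@n;print(n,np.degrees(np.arccos(n[2])),np.degrees(np.arctan2(-n[1],-n[0])),d.std(),len(pts));pts=pts[abs(d)<max(.002,2*d.std())]
E
```

```text
top table z near 0.0003474279240245348
blank n 771 z pct [0.02086577 0.02530745 0.02984358]
rect mm ((628.5112915039062, -195.46481323242188), (96.2165756225586, 65.58850860595703), 5.195211410522461)
(378, 180, 24, 34)
pin hsv [ 17 203 161] [0.66669457 0.18076842 0.12201981]
scene table z near 0.0003448550396358274
blank n 420 z pct [0.02264344 0.02571504 0.02875756]
rect mm ((632.92431640625, -196.0740509033203), (100.25385284423828, 63.43341827392578), 5.89007568359375)
(250, 216, 22, 21)
pin hsv [ 13 154 111] [0.69417138 0.17279369 0.11416836]
pin n 253 [0.56963482 0.01437338 0.08249592] [1.78610535 0.2283951  0.87644568]
[-0.52364628 -0.38998255  0.75743527] 40.761384519848654 36.6766855607811 0.012241310023915153 253
[-0.23261786  0.07446087  0.96971362] 14.137204497957534 -17.74984471855601 0.004990403141211713 246
[-0.23879002  0.07984332  0.96778323] 14.583157488979879 -18.48819463380677 0.004368826534990652 236
[-0.24964614  0.09152283  0.96400227] 15.420081548368797 -20.133452992149255 0.003712315265144242 223
```

View pics/m_scene.png

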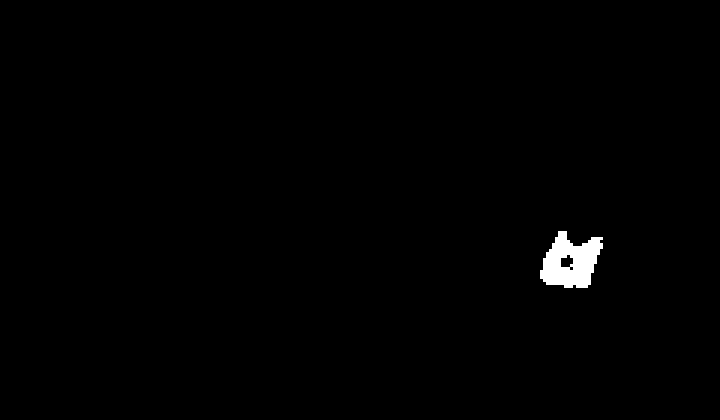

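Run:
```python
from h import *
t=np.load("top0.npz");s=np.load("scene0.npz")
for nm,c,(x0,x1,y0,y1) in(("top",t,(225,285,140,220)),("scene",s,(365,415,190,225))):
    P=cloud(c);hsv=cv2.cvtColor(c["image"],cv2.COLOR_RGB2HSV)
    m=(P[...,2]>.072)&(hsv[...,1]>120)
    mm=np.zeros_like(m);mm[y0:y1,x0:x1]=m[y0:y1,x0:x1]
    if nm=="scene": # exclude rear end face (below), keep later by plane fit
        pass
    pts=P[mm];print(nm,mm.sum(),pts.min(0),pts.max(0))
    np.save("pin_"+nm,np.c_[np.argwhere(mm)[:,::-1],pts])
    q=pts
    for it in range(8):
        cc=np.median(q,0) if 0 else q.mean(0);n=np.linalg.svd(q-cc)[2][2];n*=np.sign(n[2]);d=(pts-cc)@n;q=pts[abs(d)<.005]
    print("plane",n,"tilt",np.degrees(np.arccos(n[2])),"az",np.degrees(np.arctan2(-n[1],-n[0])),len(q),((q-cc)@n).std(),cc)
    im=c["image"][...,::-1].copy();im[mm]=(255,0,255)
    cv2.imwrite(f"pics/mp_{nm}.png",np.hstack([cv2.resize(a[y0-10:y1+10,x0-10:x1+10],(400,500),interpolation=0) for a in(im,c["image"][...,::-1])]))
```

```text
top 960 [ 0.35216646 -0.0076244   0.07294016] [0.70399731 0.23901869 1.32045269]
plane [0.25454271 0.94215299 0.21807282] tilt 77.40413444372933 az -105.11872335656099 197 0.002696660318104476 [0.61382114 0.17667142 0.21885154]
scene 313 [0.55515145 0.01437338 0.07549212] [1.78610535 0.2399318  0.87644568]
plane [-0.30698198  0.09100202  0.94735458] tilt 18.674195532019446 az -16.511977577617373 215 0.0013986031382631917 [0.6445578  0.19004974 0.11170288]
```

View pics/mp_top.png

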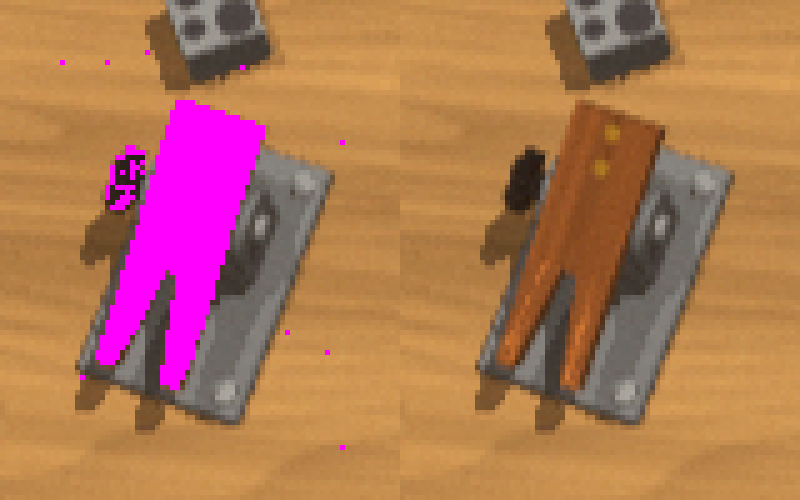

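View pics/mp_scene.png

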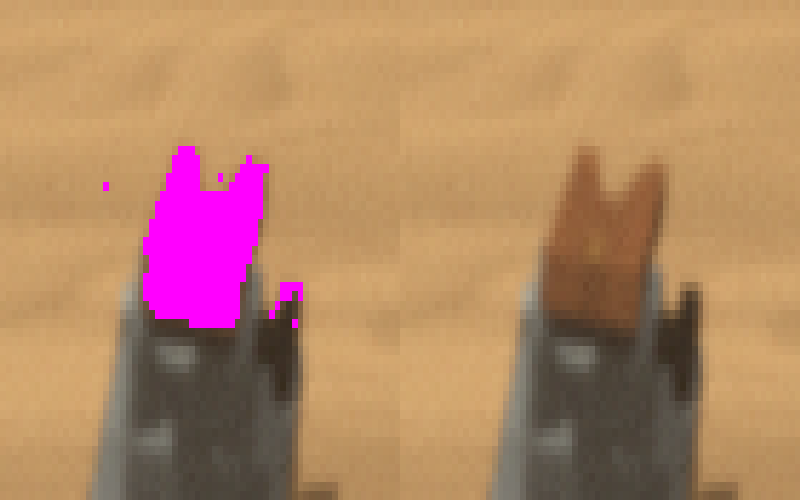

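Run:
```python
from h import *
rng=np.random.default_rng(0)
out={}
for nm in("top","scene"):
    c=np.load(nm+"0.npz")
    A=np.load(f"pin_{nm}.npy");A=A[(A[:,4]>.07)&(A[:,4]<.16)]
    im=np.zeros((400,640),np.uint8);im[A[:,1].astype(int),A[:,0].astype(int)]=1
    n_,l,st,_=cv2.connectedComponentsWithStats(im,connectivity=4);k=1+np.argmax(st[1:,4]);A=A[l[A[:,1].astype(int),A[:,0].astype(int)]==k]
    P=A[:,2:];best=0
    for i in range(500):
        a=P[rng.choice(len(P),3,False)];n=np.cross(a[1]-a[0],a[2]-a[0]);n/=np.linalg.norm(n)+1e-12
        w=abs((P-a[0])@n)<.004
        if w.sum()>best: best=w.sum();W=w
    for i in range(5):
        cc=P[W].mean(0);n=np.linalg.svd(P[W]-cc)[2][2];n*=np.sign(n[2]);W=abs((P-cc)@n)<.006
    print(nm,len(P),W.sum(),"n",n,"tilt",np.degrees(np.arccos(n[2])),"az",np.degrees(np.arctan2(-n[1],-n[0])),((P-cc)@n)[W].std(),cc)
    out[nm]=(n,cc,A[W])
    # intersect pixel mask with plane; 2D
    pp=plane(c,A[W][:,:2],cc,n);
    q=(pp[:,:2]*1000).astype(np.float32);R=cv2.minAreaRect(q);print(R)
    print(np.round(cv2.boxPoints(R)),"z at corners",[round(float(cc[2]-((b/1000-cc[:2])@n[:2])/n[2]),4) for b in cv2.boxPoints(R)])
```

```text
top 906 833 n [-0.31439658  0.07986008  0.94592661] tilt 18.9280596403327 az -14.252314803560619 0.0023627610747032697 [0.63474996 0.19246568 0.10768196]
((626.5877685546875, 194.19769287109375), (49.69927978515625, 142.1366729736328), 75.78038024902344)
[[552. 188.]
 [689. 153.]
 [702. 201.]
 [564. 236.]] z at corners [0.0805, 0.1292, 0.1292, 0.0804]
scene 300 225 n [-0.30156802  0.09116261  0.94907645] tilt 18.363582504901625 az -16.819823005185295 0.0017643269678095123 [0.64647335 0.1896514  0.11210299]
((637.0089721679688, 191.70445251464844), (49.31492614746094, 162.4329071044922), 76.02857208251953)
[[552. 187.]
 [710. 148.]
 [722. 196.]
 [564. 235.]] z at corners [0.0824, 0.1362, 0.1354, 0.0816]
```

```bash
cat >> h.py <<'E'
from scipy.spatial.transform import Rotation as Rn
def axes(Ry):  # columns
    return Ry
E
python3 - <<'E'
from h import *
from workcell import bot
print([a for a in dir(bot) if a[0]!='_'])
R=Rn.from_rotvec(bot.read_state()["tcp_rot"]).as_matrix();print(np.round(R,3))
t=np.load("top0.npz");s=np.load("scene0.npz")
# blank: top-face mask corners & hole in both views
for nm,c,box,hb in(("top",t,(370,410,172,222),(384,398,197,212)),("scene",s,(245,278,210,245),(254,270,214,228))):
    hsv=cv2.cvtColor(c["image"],cv2.COLOR_RGB2HSV)
    x0,x1,y0,y1=hb;sub=hsv[y0:y1,x0:x1,2].astype(float);w=np.clip(np.median(sub)-15-sub,0,None)
    _,_,_,mx=cv2.minMaxLoc(w);yy,xx=np.mgrid[y0:y1,x0:x1]
    near=(abs(xx-x0-mx[0])<=3)&(abs(yy-y0-mx[1])<=3);w=w*near
    uv=((w*xx).sum()/w.sum(),(w*yy).sum()/w.sum());print(nm,"hole px",np.round(uv,1),"world @.026",ray(c,uv,.026)[0][:2], "sub rows V:")
    x0,x1,y0,y1=box
    print(hsv[y0:y1,(x0+x1)//2,2]); 
# knob, stand
P=cloud(t);print("knob",P[160:172,236:243].reshape(-1,3)[P[160:172,236:243,2].ravel()>.05].mean(0))
# direct 2-view triangulation of pin tip/heel and blank corners, hand-read px
E
```

```text
['MotionError', 'read_state', 'tcp_to_grasp']
[[-0.97  -0.     0.243]
 [-0.243  0.002 -0.97 ]
 [-0.    -1.    -0.002]]
top hole px [390.3 203.7] world @.026 [ 0.60741426 -0.19887557] sub rows V:
[193 189 176 178 186 194 198 196 192 191 194 191 193 189 195 189 191 190
 195 192 189 189 194 190 187 190 187 189 188 189 160 106 152 176 180 185
 185 189 186 188 190 146  96 110 173 202 205 206 211 215]
scene hole px [260.7 220.6] world @.026 [ 0.60718864 -0.19870739] sub rows V:
[205 209 208 203 195 190 188 189 188 179 153 144 172 186 187 191 189 190
 192 193 191 194 192 191 183 158 122  99  93  90  93 112 159 186 194]
knob [0.66312336 0.23033025 0.08941499]
```

Run:
```python
from h import *
az=np.radians(-14.2);th=np.radians(18.7)
xp=np.array([np.cos(az)*np.cos(th),np.sin(az)*np.cos(th),np.sin(th)]);yp=np.array([-np.sin(az),np.cos(az),0]);n=np.cross(xp,yp)
print("n",n)
for sgn in(-1,1):
    y=-n;z=sgn*yp;x=np.cross(y,z);R=np.c_[x,y,z]
    # wrist frame W: cols x''=-tool z, z''=tool y
    W=np.c_[-z,np.cross(y,-z),y]
    for q23 in(1.7,1.87,2.1):
        q1=.33
        A=Rn.from_euler('ZY',[q1,q23]).inv()*Rn.from_matrix(W)
        print(sgn,q23,A.as_euler('ZYZ').round(2))
```

```text
n [-0.31081677  0.07864873  0.94721028]
-1 1.7 [-0.19  1.17  2.2 ]
-1 1.87 [-0.21  1.01  2.24]
-1 2.1 [-0.25  0.78  2.3 ]
1 1.7 [-0.19  1.17 -0.94]
1 1.87 [-0.21  1.01 -0.9 ]
1 2.1 [-0.25  0.78 -0.84]
```

```bash
python3 -m handwheel '[[-0.0512,0,-0.0301,0,0,0,1],[-0.0512,0,-0.0301,0,0,0,1],[-0.0512,0,-0.0301,0,0,0,1],[-0.0512,0,-0.0301,0,0,0,1],[-0.0512,0,-0.0301,0,0,0,1],[-0.0512,0,-0.0301,0,0,0,1],[-0.0512,0,-0.0301,0,0,0,1],[-0.0512,0,-0.0301,0,0,0,1]]' 38
python3 -m handwheel '[[-0.0512,0,-0.0301,0,0,0,1],[-0.0512,0,-0.0301,0,0,0,1],[-0.0512,0,-0.0301,0,0,0,1],[0,0,0,0,-0.176,0,1],[0,0,0,0,-0.176,0,1],[0,0,0,0,-0.176,0,1],[0,0,0,0,-0.176,0,1],[0,0,0,0,-0.176,0,1]]'
python3 -m handwheel '[[0,0,0,0,-0.176,0,1],[0,0,0,0,-0.176,0,1],[0,0,0,0,-0.176,0,1],[0,0,0,0,-0.176,0,1],[0,0,0,0,-0.176,0,1],[0,0,0,0,-0.176,0,1],[0,0,0,0,-0.176,0,1],[0,0,0,0,-0.176,0,1]]'
```

```text
time: 1.1
tool_pos: [0.5038, -0.3198, 0.2024]
tcp_rot: [-0.259, 2.091, -2.091]
wrist_force: [0.8, -1.5, 0.1]
width: 1.002
time: 2.1
tool_pos: [0.6295, -0.1963, 0.202]
tcp_rot: [-0.969, 1.526, -1.524]
wrist_force: [-0.2, -0.0, -0.2]
width: 1.001
time: 3.1
tool_pos: [0.6295, -0.1964, 0.202]
tcp_rot: [-1.519, 0.473, -0.47]
wrist_force: [-0.0, 0.8, 0.4]
width: 1.0
```

```bash
python3 -m handwheel '[[0,0,0,0,-0.176,0,1],[0,0,0,0,-0.176,0,1],[0,0,0,0,-0.176,0,1],[0,0,0,0,-0.176,0,1],[0,0.05,0,0,0,0,1],[0,0,0,0,0,0,1],[0,0,0,0,0,0,1]]'
cat >> h.py <<'E'
def rel(target,yaw_or_R,pub=True):
    from workcell import bot
    s=bot.read_state();R=Rn.from_rotvec(s["tcp_rot"]).as_matrix();p=np.array(s["tool_pos"])
    Rt=yaw_or_R
    print("t",round(float(s["time"]),2),"tcp",p.round(4),"y",R[:,1].round(3),"z",R[:,2].round(3),"q",np.round(s["q"],2),"F",np.round(s["wrist_force"],2),"M",np.round(s["torque"],2),"w",round(float(s["width"]),3))
    print("shift tool",((target-p)@R).round(4),"turn tool",Rn.from_matrix(R.T@Rt).as_rotvec().round(4))
def Rdown(yaw): # jaw (tool z) along blank +y for blank yaw
    z=np.array([-np.sin(yaw),np.cos(yaw),0]);y=np.array([0,0,-1.]);return np.c_[np.cross(y,z),y,z]
E
python3 - <<'E'
from h import *
rel(np.array([.630,-.196,.01]),Rdown(np.radians(5.4)))
from workcell import optics
c=optics.read_camera("top");cv2.imwrite("pics/t1.png",cv2.resize(c["image"][...,::-1][130:280,300:500],(800,600)))
E
```

```text
time: 3.98
tool_pos: [0.63, -0.1965, 0.1532]
tcp_rot: [-1.569, -0.075, 0.076]
wrist_force: [0.4, 0.4, 0.2]
width: 1.002
t 3.98 tcp [ 0.63   -0.1965  0.1532] y [-0.  0. -1.] z [-0.096  0.995  0.   ] q [-0.34  0.27  1.69 -0.    1.18 -2.01] F [0.43 0.41 0.2 ] M [0.02 0.   0.02] w 1.002
shift tool [0.0002 0.1432 0.0005] turn tool [-0.0002  0.0019 -0.0005]
```

View pics/t1.png

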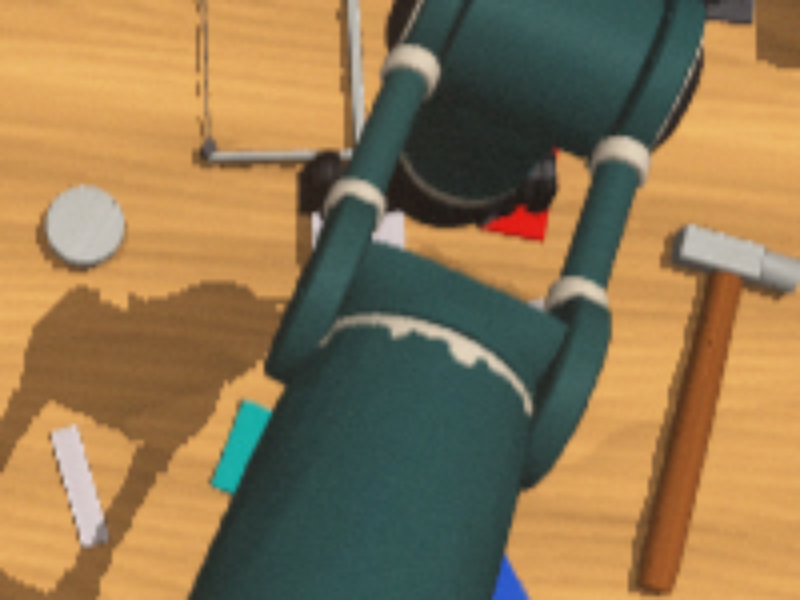

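The arm is over the blank and aligned to within 0.5 mm and 0.1°. The descent path is clear of the red plate and the saw, so I'm lowering and gripping.

```bash
python3 -m handwheel '[[0,0.05,0,0,0,0,1],[0,0.04,0,0,0,0,1],[0,0.03,0,0,0,0,1],[0,0.02,0,0,0,0,1],[0,0.007,0,0,0,0,1],[0,0,0,0,0,0,1]]'
python3 -m handwheel '[[0,0,0,0,0,0,0.6],[0,0,0,0,0,0,0.6],[0,0,0,0,0,0,0.6],[0,0,0,0,0,0,0.6],[0,0,0,0,0,0,0.6],[0,0,0,0,0,0,0.6]]' 38
python3 - <<'E'
from h import *
rel(np.array([.630,-.196,.06]),Rdown(np.radians(5.4)))
E
```

```text
time: 4.78
tool_pos: [0.6308, -0.1968, 0.0067]
tcp_rot: [-1.57, -0.076, 0.075]
wrist_force: [0.2, 0.3, -0.3]
width: 1.001
time: 5.52
tool_pos: [0.6299, -0.1965, 0.0057]
tcp_rot: [-1.569, -0.075, 0.076]
wrist_force: [0.3, -0.2, -0.3]
width: 0.601
t 5.53 tcp [ 0.6299 -0.1965  0.0057] y [-0.  0. -1.] z [-0.096  0.995  0.   ] q [-0.34  0.41  1.8   0.    0.93 -2.01] F [ 0.29 -0.21 -0.34] M [-0.02  0.01 -0.06] w 0.601
shift tool [ 0.0002 -0.0543  0.0005] turn tool [-0.0001  0.0019 -0.0002]
```

Run:
```python
from h import *
from workcell import optics
c=optics.read_camera("top");d=optics.read_camera("scene")
cv2.imwrite("pics/t2.png",np.hstack([cv2.resize(c["image"][...,::-1][140:240,340:440],(400,400)),cv2.resize(d["image"][...,::-1][180:260,220:300],(400,400),interpolation=2)]))
```

```text
(no output)
```

View pics/t2.png

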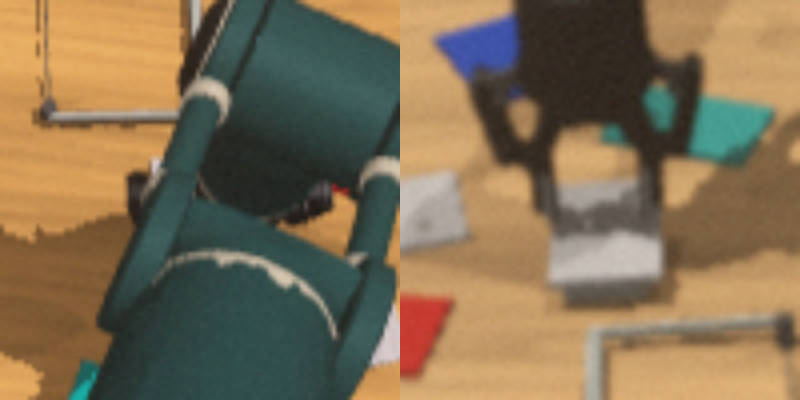

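The scene view (right half) shows the fingers beside the blank at its mid-length, nearly touching but not gripping. The opening value is evidently not linear in mm, so I'm commanding further closing.

```bash
python3 -m handwheel '[[0,0,0,0,0,0,0.3],[0,0,0,0,0,0,0.3],[0,0,0,0,0,0,0.3],[0,0,0,0,0,0,0.3],[0,0,0,0,0,0,0.3],[0,0,0,0,0,0,0.3]]' 38
python3 - <<'E'
from h import *
rel(np.array([.630,-.196,.06]),Rdown(np.radians(5.4)))
from workcell import optics
d=optics.read_camera("scene")
cv2.imwrite("pics/t3.png",cv2.resize(d["image"][...,::-1][180:260,220:300],(500,500),interpolation=2))
E
```

```text
time: 6.38
tool_pos: [0.63, -0.1965, 0.0058]
tcp_rot: [-1.569, -0.076, 0.076]
wrist_force: [-0.3, -1.0, -0.4]
width: 0.302
t 6.38 tcp [ 0.63   -0.1965  0.0058] y [ 0.  0. -1.] z [-0.096  0.995  0.   ] q [-0.34  0.41  1.8   0.    0.93 -2.01] F [-0.32 -0.98 -0.43] M [ 0.04 -0.01 -0.06] w 0.302
shift tool [ 0.0001 -0.0542  0.0005] turn tool [-0.      0.0019  0.    ]
```

View pics/t3.png

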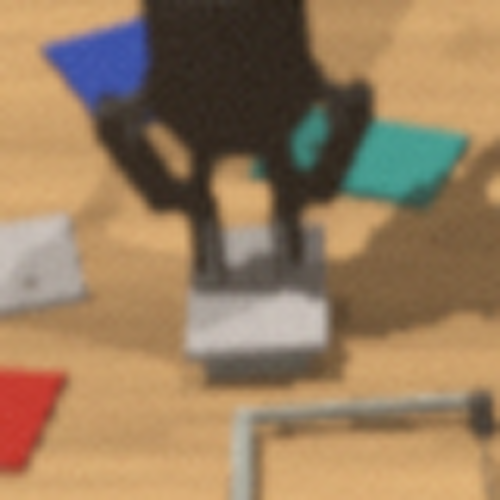

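Run:
```python
from h import *
from workcell import optics
d=optics.read_camera("scene");P=cloud(d);np.savez("scene3.npz",**d)
print(proj(d,[[.63,-.1965,.0058],[.63,-.1965,.026],[.63,-.1837,.026],[.63,-.2093,.026]]))
for r in range(205,240,1):
    print(r,[ "%3d/%3d/%3d"%(P[r,c,0]*1000,P[r,c,2]*1000,d["image"][r,c].mean()) for c in(248,251,253,255,258,262,265,267,270)])
print(np.round(P[200:232,266,:],3)[::3].tolist())
```

```text
[[261.04518119 230.34099111]
 [260.50620492 225.02798533]
 [264.69881461 225.01857083]
 [256.31501842 225.03739664]]
205 ['477/ -3/132', '650/113/ 47', '648/112/ 46', '477/ -2/ 79', '485/  2/103', '644/108/ 49', '641/107/ 43', '491/  6/ 80', '618/ 91/ 73']
206 ['482/ -3/137', '648/108/ 48', '648/108/ 54', '489/  0/110', '494/  4/129', '650/109/ 53', '643/104/ 42', '501/  9/ 68', '624/ 92/ 59']
207 ['495/  1/120', '646/103/ 49', '647/104/ 62', '490/ -2/126', '491/ -1/134', '644/101/ 56', '644/101/ 41', '623/ 87/ 49', '626/ 90/ 47']
208 ['631/ 89/ 83', '651/103/ 46', '651/103/ 72', '498/ -1/144', '493/ -4/138', '650/102/ 73', '637/ 93/ 39', '627/ 86/ 42', '636/ 93/ 43']
209 ['633/ 87/ 51', '645/ 95/ 45', '648/ 97/ 73', '505/  0/157', '504/  0/153', '505/  0/116', '639/ 91/ 44', '635/ 89/ 43', '639/ 91/ 42']
210 ['635/ 85/ 47', '640/ 88/ 43', '642/ 90/ 73', '511/  0/161', '507/ -2/165', '509/ -1/144', '641/ 89/ 44', '632/ 83/ 41', '635/ 85/ 40']
211 ['640/ 85/ 44', '644/ 87/ 41', '641/ 85/ 58', '515/  0/154', '519/  1/171', '515/  0/150', '635/ 81/ 43', '636/ 82/ 45', '641/ 85/ 48']
212
[... 3477 characters left out ...]
04', '648/ -1/ 98']
237 ['657/  1/135', '683/ 21/122', '668/  9/102', '668/ 10/ 97', '665/  7/ 95', '666/  8/ 91', '669/ 10/ 90', '666/  8/ 88', '657/  1/ 82']
238 ['662/  1/142', '662/  1/128', '670/  7/ 96', '670/  7/ 85', '671/  8/ 84', '670/  7/ 85', '665/  3/ 88', '665/  4/ 81', '662/  1/ 76']
239 ['669/  3/151', '664/ -1/132', '667/  1/ 96', '669/  2/ 82', '666/  0/ 79', '666/  0/ 82', '666/  0/ 80', '660/ -3/ 83', '663/ -1/ 76']
[[0.639, -0.171, 0.123], [0.612, -0.176, 0.095], [0.636, -0.173, 0.1], [0.637, -0.174, 0.09], [0.644, -0.174, 0.084], [0.637, -0.176, 0.068], [0.637, -0.177, 0.057], [0.635, -0.178, 0.045], [0.626, -0.18, 0.027], [0.639, -0.179, 0.025], [0.658, -0.176, 0.028]]
```

Run:
```python
from h import *
d=np.load("scene0.npz");P=cloud(d)
print(proj(d,[[.1641,-.6539,.2014]]))
m=np.zeros((400,640),bool);m[60:110,110:170]=True
m&=(abs(P[...,0]-.164)<.08)&(abs(P[...,1]+.654)<.1)&(P[...,2]>.1)
for z in np.arange(.19,.27,.01):
    k=m&(abs(P[...,2]-z)<.005);print(round(z,2),k.sum(),P[k][:,:2].mean(0) if k.any() else '', P[k][:,1].min() if k.any() else '',P[k][:,1].max() if k.any() else '')
e=np.load("scene3.npz");im=d["image"][...,::-1]
cv2.imwrite("pics/f0.png",cv2.resize(im[50:120,100:180],(640,560),interpolation=2))
```

```text
[[148.54333845 112.12538994]]
0.19 0   
0.2 0   
0.21 0   
0.22 0   
0.23 0   
0.24 3 [ 0.16912869 -0.66821808] -0.6990522572730234 -0.6091777889590624
0.25 18 [ 0.17486821 -0.66385427] -0.7063077532635069 -0.6022926845168227
0.26 23 [ 0.17151104 -0.65977569] -0.7064176779462368 -0.6006171989008856
0.27 25 [ 0.17052498 -0.65184336] -0.7091632665437352 -0.5990712420547424
```

View pics/f0.png

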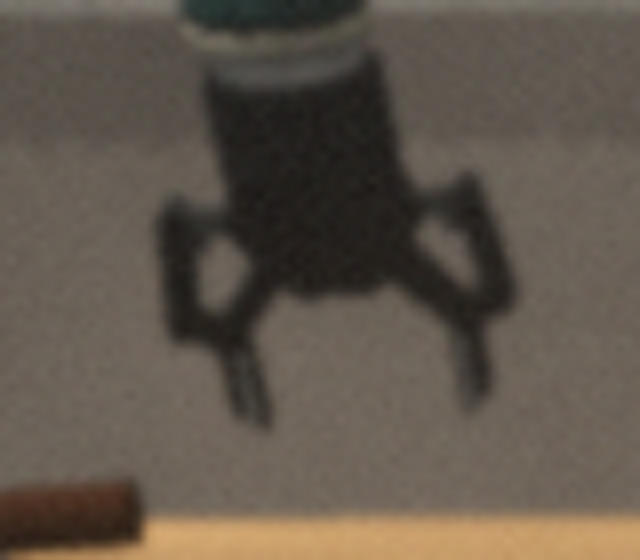

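The camera shows the real fingertips about 31 mm short of the reported TCP: z≈0.037 at 0.3 open when the TCP read 0.006. At the start they were about 40 mm short when fully open. The jaws therefore closed above the blank without touching it. I'll open, go about 30 mm deeper, and check by camera before closing.

```bash
python3 -m handwheel '[[0,0,0,0,0,0,1],[0,0,0,0,0,0,1],[0,0,0,0,0,0,1],[0,0,0,0,0,0,1],[0,0,0,0,0,0,1],[0,0,0,0,0,0,1],[0,0,0,0,0,0,1]]'
python3 -m handwheel '[[0,0.01,0,0,0,0,1],[0,0.01,0,0,0,0,1],[0,0.01,0,0,0,0,1],[0,0,0,0,0,0,1]]'
python3 - <<'E'
from h import *
rel(np.array([.630,-.196,.06]),Rdown(np.radians(5.4)))
from workcell import optics
d=optics.read_camera("scene")
cv2.imwrite("pics/t4.png",cv2.resize(d["image"][...,::-1][180:260,220:300],(560,560),interpolation=2))
E
```

```text
time: 7.35
tool_pos: [0.6299, -0.1965, 0.0058]
tcp_rot: [-1.569, -0.076, 0.076]
wrist_force: [-0.0, 0.4, -0.2]
width: 1.0
time: 7.85
tool_pos: [0.6285, -0.196, -0.0261]
tcp_rot: [-1.568, -0.073, 0.078]
wrist_force: [1.6, 0.4, 0.4]
width: 0.997
t 7.85 tcp [ 0.6285 -0.196  -0.0261] y [-0.003  0.001 -1.   ] z [-0.096  0.995  0.001] q [-0.34  0.45  1.81 -0.    0.88 -2.01] F [1.57 0.4  0.43] M [ 0.    0.01 -0.03] w 0.997
shift tool [ 0.0012 -0.0861  0.    ] turn tool [-0.0013  0.0019 -0.0029]
```

View pics/t4.png

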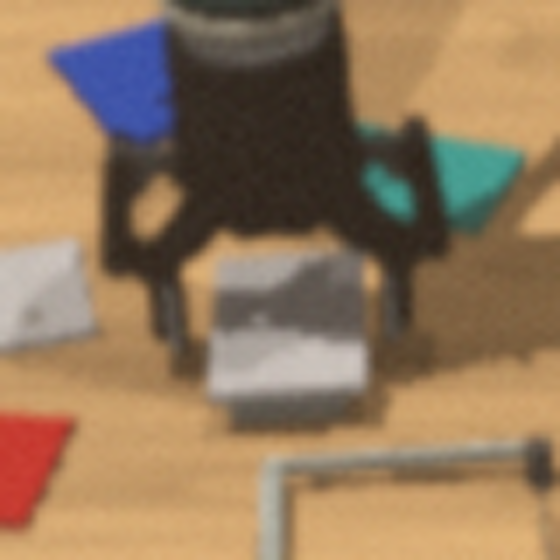

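The fingers now straddle the blank with both gaps open. Closing at 38 N.

```bash
python3 -m handwheel '[[0,0,0,0,0,0,0.4],[0,0,0,0,0,0,0.4],[0,0,0,0,0,0,0.4],[0,0,0,0,0,0,0.4],[0,0,0,0,0,0,0.4],[0,0,0,0,0,0,0.4]]' 38
python3 - <<'E'
from h import *
rel(np.array([.630,-.196,.06]),Rdown(np.radians(5.4)))
from workcell import optics
d=optics.read_camera("scene")
cv2.imwrite("pics/t5.png",cv2.resize(d["image"][...,::-1][180:260,220:300],(560,560),interpolation=2))
E
```

```text
time: 8.65
tool_pos: [0.6306, -0.1967, -0.0235]
tcp_rot: [-1.57, -0.076, 0.075]
wrist_force: [-0.3, 0.5, 6.0]
width: 0.758
t 8.65 tcp [ 0.6306 -0.1967 -0.0235] y [ 0.001 -0.    -1.   ] z [-0.096  0.995 -0.   ] q [-0.34  0.45  1.81  0.    0.88 -2.01] F [-0.3   0.48  5.99] M [ 0.12 -0.01 -0.01] w 0.758
shift tool [-0.0005 -0.0835  0.0007] turn tool [0.0004 0.0019 0.0012]
```

View pics/t5.png

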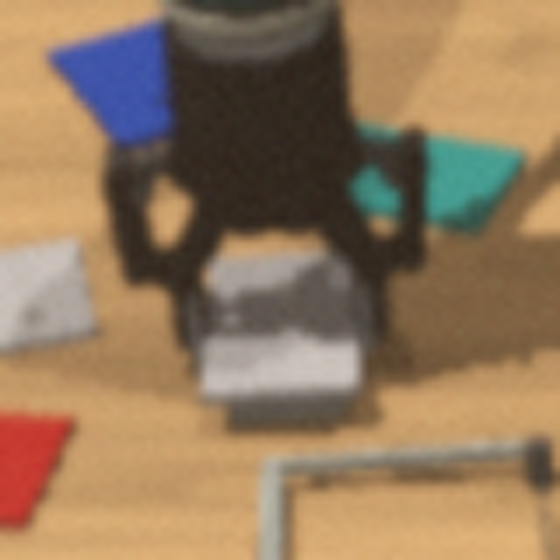

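Gripped: the opening stopped at 0.758, about 65 mm. Lifting.

```bash
python3 -m handwheel '[[0,-0.01,0,0,0,0,0.4],[0,-0.03,0,0,0,0,0.4],[0,-0.05,0,0,0,0,0.4],[0,-0.05,0,0,0,0,0.4],[0,-0.04,0,0,0,0,0.4],[0,0,0,0,0,0,0.4],[0,0,0,0,0,0,0.4]]' 38
python3 - <<'E'
from h import *
rel(np.array([.630,-.196,.06]),Rdown(np.radians(5.4)))
from workcell import optics
d=optics.read_camera("scene");np.savez("scene5.npz",**d)
cv2.imwrite("pics/t6.png",cv2.resize(d["image"][...,::-1][130:260,210:310],(500,600),interpolation=2))
E
```

```text
time: 9.57
tool_pos: [0.6282, -0.196, 0.1532]
tcp_rot: [-1.568, -0.073, 0.078]
wrist_force: [0.4, 0.0, -4.0]
width: 0.755
t 9.57 tcp [ 0.6282 -0.196   0.1532] y [-0.004  0.001 -1.   ] z [-0.096  0.995  0.002] q [-0.34  0.27  1.69 -0.    1.19 -2.01] F [ 0.4   0.03 -3.99] M [-0.03  0.03  0.01] w 0.755
shift tool [ 0.0021  0.0932 -0.0003] turn tool [-0.0016  0.0019 -0.0036]
```

View pics/t6.png

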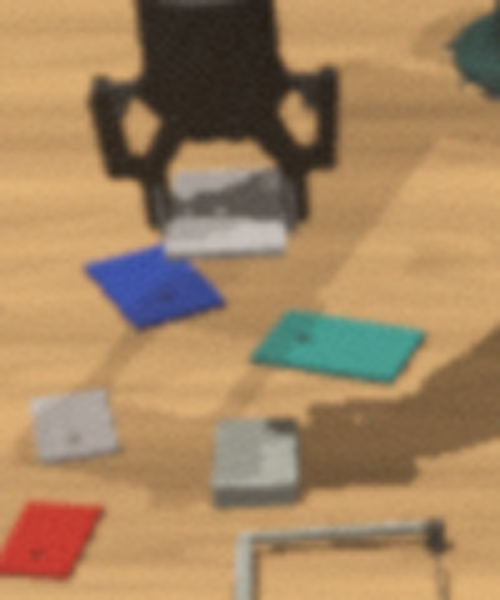

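Run:
```python
from h import *
from workcell import bot
s=bot.read_state();R=Rn.from_rotvec(s["tcp_rot"]).as_matrix();p=np.array(s["tool_pos"])
d=np.load("scene5.npz");P=cloud(d);hsv=cv2.cvtColor(d["image"],cv2.COLOR_RGB2HSV)
# region of plate pixels
m=np.zeros((400,640),bool);m[160:184,240:272]=True
m&=(P[...,2]>.16)&(P[...,2]<.23)&(hsv[...,1]<60)&(P[...,0]>.55)&(P[...,0]<.7)
ys,xs=np.nonzero(m);print(xs.min(),xs.max(),ys.min(),ys.max())
for r in range(162,184): print(r,[int(v) for v in hsv[r,243:270,2]],round(float(np.median(P[r,248:262,0])),3),round(float(np.median(P[r,248:262,2])),3))
n=P[168:180,247:263].reshape(-1,3);c=n.mean(0);nn=np.linalg.svd(n-c)[2][2];print(nn,c,((n-c)@nn).std())
```

```text
241 269 167 183
162 [54, 61, 105, 163, 188, 193, 191, 194, 191, 195, 192, 193, 191, 192, 191, 190, 194, 185, 163, 116, 71, 53, 49, 50, 48, 52, 57] 0.184 0.001
163 [53, 82, 135, 180, 197, 198, 197, 196, 198, 195, 197, 194, 194, 193, 193, 192, 191, 186, 183, 154, 115, 75, 49, 47, 48, 47, 50] 0.191 0.0
164 [70, 114, 168, 190, 196, 197, 197, 195, 194, 193, 193, 194, 190, 192, 193, 191, 192, 189, 188, 183, 158, 120, 76, 53, 49, 48, 50] 0.197 -0.001
165 [95, 155, 192, 197, 197, 197, 200, 199, 198, 196, 195, 197, 195, 194, 192, 194, 192, 191, 191, 189, 180, 152, 96, 58, 46, 47, 48] 0.206 -0.0
166 [116, 176, 199, 201, 196, 199, 199, 197, 195, 197, 197, 200, 191, 188, 183, 183, 185, 179, 175, 168, 153, 139, 101, 62, 50, 47, 52] 0.574 0.201
167 [124, 179, 190, 187, 185, 185, 183, 181, 182, 185, 187, 184, 179, 175, 177, 175, 165, 146, 137, 128, 123, 119, 101, 72, 50, 48, 49] 0.584 0.203
168 [119, 174, 180, 173, 171, 170, 172, 172, 169, 172, 171, 172, 171, 164, 161, 156, 137, 111, 102, 108, 117, 117, 108, 79, 63, 54, 50] 0.59 0.203
169 [106, 166, 174, 168, 167, 169, 166, 166, 169, 170, 167, 165,
[... 1484 characters left out ...]
148, 165, 173, 167, 168, 171, 171, 173, 177, 184, 188, 186, 190, 195, 197, 198, 199, 198, 200, 196, 197, 197, 198, 185, 149, 141, 155] 0.659 0.203
181 [163, 172, 175, 175, 173, 174, 176, 176, 187, 194, 194, 194, 194, 198, 197, 199, 202, 198, 199, 197, 199, 199, 199, 191, 175, 165, 175] 0.663 0.202
182 [175, 186, 188, 188, 188, 190, 190, 189, 195, 197, 196, 198, 197, 198, 199, 199, 199, 195, 197, 194, 191, 194, 191, 190, 181, 180, 185] 0.669 0.203
183 [173, 188, 190, 190, 189, 191, 189, 188, 191, 192, 191, 188, 188, 188, 189, 189, 183, 182, 182, 177, 170, 171, 170, 171, 180, 184, 188] 0.675 0.203
[ 0.01617949  0.01223099 -0.99979429] [ 0.62183667 -0.20021484  0.2026591 ] 0.0014521150433767739
```

Lifted cleanly: the blank is level, with its top at 0.203, so its centre is 46.7 mm behind the reported TCP, which matches the value at the grasp. Now carrying it over the pin and yawing to the pin's axis.

```bash
python3 -m handwheel '[[0.001,0,0.02,0,0,0,0.4],[0.0012,0,0.04,0,0,0,0.4],[0.0016,0,0.053,0,0,0,0.4],[0.0016,0,0.053,0,0,0,0.4],[0.0016,0,0.053,0,0,0,0.4],[0.0016,0,0.053,0,0,0,0.4],[0.0016,0,0.053,0,0,0,0.4],[0.0012,0,0.04,0,0,0,0.4]]' 38
python3 -m handwheel '[[0.001,0,0.022,0,0,0,0.4],[0.0005,0,0.01,0,0.08,0,0.4],[0,0,0,0,0.09,0,0.4],[0,0,0,0,0.09,0,0.4],[0,0,0,0,0.084,0,0.4],[0,0,0,0,0,0,0.4],[0,0,0,0,0,0,0.4]]' 38
cat >> h.py <<'E'
def pinframe(th=18.7,az=-14.2):
    az=np.radians(az);th=np.radians(th)
    xp=np.array([np.cos(az)*np.cos(th),np.sin(az)*np.cos(th),np.sin(th)]);yp=np.array([-np.sin(az),np.cos(az),0]);n=np.cross(xp,yp)
    return xp,yp,n
NOTCH=np.array([.5819,.2055,.0895])
def pintarget(h,th=18.7,az=-14.2):
    xp,yp,n=pinframe(th,az);mid=NOTCH+.024*xp+(.003+h)*n
    y=-n;z=yp;R=np.c_[np.cross(y,z),y,z]
    return mid+.0467*y-.0005*xp,R
E
python3 - <<'E'
from h import *
rel(*pintarget(.05))
E
```

```text
time: 10.62
tool_pos: [0.6039, 0.171, 0.1536]
tcp_rot: [-1.569, -0.074, 0.08]
wrist_force: [0.2, 0.9, -4.1]
width: 0.757
time: 11.5
tool_pos: [0.6043, 0.1996, 0.1551]
tcp_rot: [-1.563, 0.195, -0.193]
wrist_force: [0.3, -0.7, -3.1]
width: 0.758
t 11.5 tcp [0.6043 0.1996 0.1551] y [-0.001 -0.    -1.   ] z [ 0.244  0.97  -0.001] q [ 0.28  0.23  1.74 -0.    1.18 -1.04] F [ 0.25 -0.67 -3.13] M [ 0.02  0.04 -0.05] w 0.758
shift tool [-0.0028  0.0521  0.0003] turn tool [ 0.0005  0.0012 -0.3273]
```

```bash
python3 -m handwheel '[[0,0,0,0,0,-0.08,0.4],[0,0,0,0,0,-0.09,0.4],[0,0,0,0,0,-0.09,0.4],[0,0,0,0,0,-0.067,0.4],[0,0,0,0,0,0,0.4],[0,0,0,0,0,0,0.4],[0,0,0,0,0,0,0.4]]' 38
python3 - <<'E'
from h import *
rel(*pintarget(.03))
from workcell import optics,bot
s=bot.read_state();R=Rn.from_rotvec(s["tcp_rot"]).as_matrix();p=np.array(s["tool_pos"])
for n in("scene","top"):
    d=optics.read_camera(n);np.savez(n+"6.npz",**d)
    mid=p-R[:,1]*.0467;cs=[mid+R@np.array([a,-.003,b]) for a in(-.05,.05) for b in(-.033,.033)]+[mid+R@np.array([-.024,-.003,0])]
    uv=proj(d,cs);print(n,uv.round(1).tolist())
    im=d["image"][...,::-1].copy()
    c=uv.mean(0).astype(int);x0,y0=c[0]-50,c[1]-45
    a=cv2.resize(im[y0:y0+90,x0:x0+100],(800,720)[:2],interpolation=2)
    for q in uv: cv2.circle(a,tuple(((q-[x0,y0]+.5)*8).astype(int)),4,(0,0,255),1)
    cv2.imwrite(f"pics/{n}6.png",cv2.resize(a,(640,576)))
E
```

```text
time: 12.38
tool_pos: [0.6055, 0.1998, 0.1562]
tcp_rot: [-1.587, -0.062, -0.451]
wrist_force: [-0.5, -0.0, -3.9]
width: 0.757
t 12.38 tcp [0.6055 0.1998 0.1562] y [ 0.311 -0.079 -0.947] z [0.246 0.969 0.   ] q [ 0.39  0.06  1.97 -0.25  0.87 -0.79] F [-0.53 -0.04 -3.89] M [0.07 0.34 0.03] w 0.757
shift tool [-0.0209  0.0691 -0.0003] turn tool [-0.0002 -0.0006  0.0006]
scene [[385.6, 163.0], [407.7, 165.6], [381.3, 168.8], [404.9, 171.6], [395.7, 165.8]]
top [[245.6, 206.5], [220.9, 197.8], [257.6, 168.4], [232.6, 159.8], [236.3, 192.3]]
```

View pics/scene6.png

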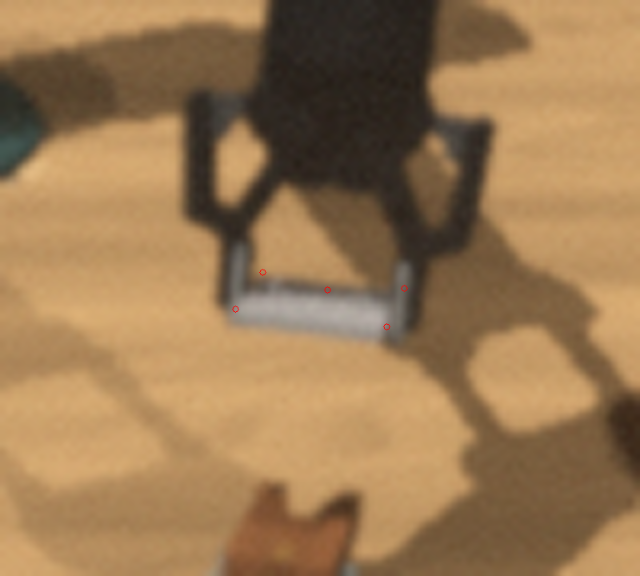

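View pics/top6.png

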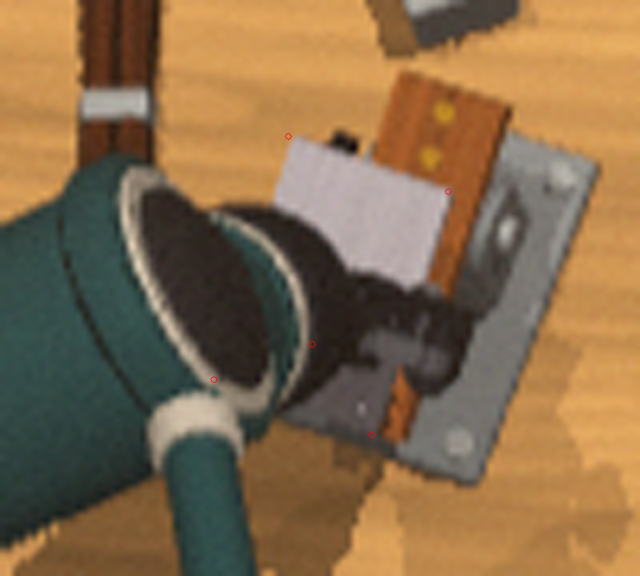

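Run:
```python
from h import *
from workcell import bot
s=bot.read_state();R=Rn.from_rotvec(s["tcp_rot"]).as_matrix();p=np.array(s["tool_pos"]);mid=p-R[:,1]*.0467
for n in("scene","top"):
    d=np.load(n+"6.npz");P=cloud(d);hsv=cv2.cvtColor(d["image"],cv2.COLOR_RGB2HSV)
    L=(P-mid)@R  # tool frame: -y is up out of face
    m=(abs(L[...,0])<.055)&(abs(L[...,2])<.028)&(abs(L[...,1])<.015)&(hsv[...,1]<60)
    q=L[m];W=np.ones(len(q),bool)
    for i in range(5):
        c=q[W].mean(0);nn=np.linalg.svd(q[W]-c)[2][2];nn*=-np.sign(nn[1]);W=abs((q-c)@nn)<.004
    print(n,m.sum(),W.sum(),"normal in tool",nn.round(3),"deg",np.degrees(np.arctan2(nn[0],-nn[1])).round(1),c.round(4),"x range",np.percentile(q[W][:,0],[0,2,98,100]).round(4),((q-c)@nn)[W].std())
```

```text
scene 135 132 normal in tool [ 0.021 -1.    -0.003] deg 1.2 [ 0.021  -0.0014  0.0002] x range [-0.0306 -0.0299  0.0535  0.055 ] 0.0012675138221927113
top 396 372 normal in tool [-0.004 -1.     0.011] deg -0.3 [ 0.0196 -0.001  -0.0046] x range [-0.0488 -0.0469  0.0498  0.0513] 0.0018073741470316298
```

The tilted blank lies square to the tool in both views (within about 1°), and the tool-offset model holds. Descending along the pin normal.

```bash
python3 -m handwheel '[[-0.007,0.015,0,0,0,0,0.4],[-0.0072,0.025,0,0,0,0,0.4],[-0.007,0.02,0,0,0,0,0.4],[0,0.015,0,0,0,0,0.4],[0,0.008,0,0,0,0,0.4],[0,0,0,0,0,0,0.4],[0,0,0,0,0,0,0.4],[0,0,0,0,0,0,0.4]]' 38
python3 - <<'E'
from h import *
rel(*pintarget(0))
from workcell import optics,bot
s=bot.read_state();R=Rn.from_rotvec(s["tcp_rot"]).as_matrix();p=np.array(s["tool_pos"]);mid=p-R[:,1]*.0460
for n in("scene","top"):
    d=optics.read_camera(n);np.savez(n+"7.npz",**d);P=cloud(d);hsv=cv2.cvtColor(d["image"],cv2.COLOR_RGB2HSV)
    L=(P-mid)@R
    m=(abs(L[...,0])<.055)&(abs(L[...,2])<.028)&(abs(L[...,1])<.01)&(hsv[...,1]<60)
    print(n,"blank top y",np.median(L[m][:,1]).round(4),"xr",np.percentile(L[m][:,0],[1,99]).round(4))
    k=(abs(L[...,0])<.11)&(abs(L[...,2])<.024)&(L[...,1]>.007)&(L[...,1]<.035)&(hsv[...,1]>120)
    print("  pin y (tool)",np.percentile(L[k][:,1],[10,50,90]).round(4),"n",k.sum(),"x",np.percentile(L[k][:,0],[1,99]).round(4))
    im=d["image"][...,::-1];x0,y0=(proj(d,mid)[0]-[50,40]).astype(int)
    cv2.imwrite(f"pics/{n}7.png",cv2.resize(im[y0:y0+90,x0:x0+100],(640,576),interpolation=2))
E
```

```text
time: 13.48
tool_pos: [0.6118, 0.1986, 0.0715]
tcp_rot: [-1.586, -0.064, -0.452]
wrist_force: [0.3, 0.2, -3.6]
width: 0.76
t 13.47 tcp [0.6118 0.1986 0.0715] y [ 0.313 -0.078 -0.947] z [0.245 0.969 0.001] q [ 0.39  0.16  2.03 -0.3   0.71 -0.73] F [ 0.33  0.17 -3.63] M [ 0.09  0.33 -0.02] w 0.76
shift tool [ 0.0002  0.0169 -0.0007] turn tool [-0.0011 -0.0003  0.0021]
scene blank top y -0.0025 xr [-0.0318  0.0527]
  pin y (tool) [0.0176 0.0192 0.0309] n 233 x [0.003  0.1022]
top blank top y -0.002 xr [-0.048   0.0502]
  pin y (tool) [0.0158 0.0193 0.0231] n 357 x [0.0491 0.1001]
```

View pics/scene7.png

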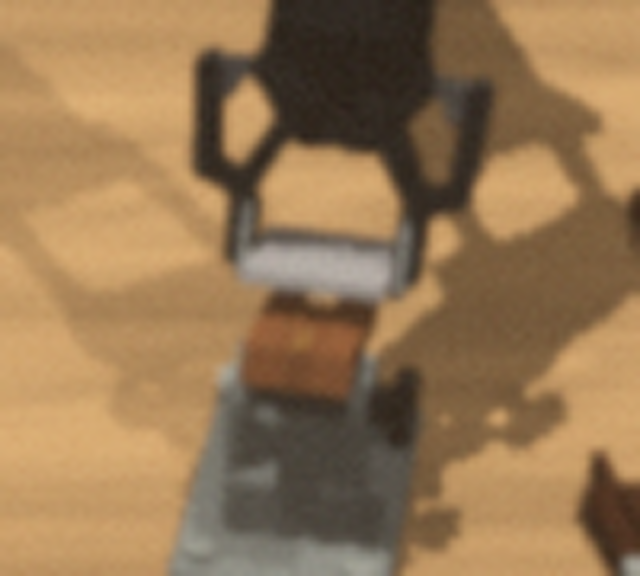

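View pics/top7.png

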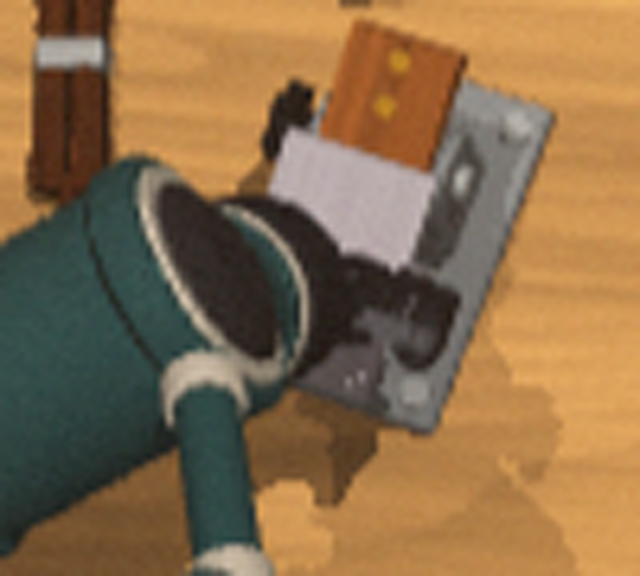

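Run:
```python
from h import *
from workcell import bot
s=bot.read_state();R=Rn.from_rotvec(s["tcp_rot"]).as_matrix();p=np.array(s["tool_pos"]);mid=p-R[:,1]*.0460
for n in("scene","top"):
    d=np.load(n+"7.npz");P=cloud(d);hsv=cv2.cvtColor(d["image"],cv2.COLOR_RGB2HSV);L=(P-mid)@R
    h,w=L.shape[:2]
    v,u=np.mgrid[:h,:w]
    for lo,hi in((.055,.07),(.07,.085),(.085,.098)):
        k=(L[...,0]>lo)&(L[...,0]<hi)&(abs(L[...,2])<.04)&(abs(L[...,1]-.0192)<.006)&(hsv[...,1]>120)
        # ray-cast these pixels to face plane
        q=plane(d,np.c_[u[k],v[k]],mid+R[:,1]*.0192,R[:,1]);z=((q-mid)@R)[:,2]
        print(n,lo,k.sum(),np.percentile(z,[1,99]).round(4),"mid",(np.percentile(z,[1,99]).mean()).round(4))
        q=plane(d,np.c_[u[k],v[k]],mid+R[:,1]*.0192,R[:,1])
    k=(L[...,0]>-.0)&(abs(L[...,2])<.022)&(L[...,0]<.13)&(abs(L[...,1]-.0192)<.005)&(hsv[...,1]>120)
    q=plane(d,np.c_[u[k],v[k]],mid+R[:,1]*.0192,R[:,1]);print(" heel x max",np.percentile(((q-mid)@R)[:,0],[95,98,99.5]).round(4))
    # blank lateral
    k=(L[...,0]>.02)&(L[...,0]<.047)&(abs(L[...,2])<.04)&(abs(L[...,1]+.002)<.007)&(hsv[...,1]<60)&(hsv[...,2]>120)
    q=plane(d,np.c_[u[k],v[k]],mid-R[:,1]*.0022,R[:,1]);z=((q-mid)@R)[:,2];print(" blank z",np.percentile(z,[1,99]).round(4),np.percentile(z,[1,99]).mean().round(4))
```

```text
scene 0.055 24 [-0.0248  0.0217] mid -0.0015
scene 0.07 19 [-0.0205  0.0239] mid 0.0017
scene 0.085 36 [-0.0245  0.0231] mid -0.0007
 heel x max [0.1117 0.1148 0.1163]
 blank z [-0.0334  0.0308] -0.0013
top 0.055 96 [-0.0236  0.0237] mid 0.0001
top 0.07 101 [-0.0247  0.0242] mid -0.0002
top 0.085 85 [-0.0242  0.0233] mid -0.0005
 heel x max [0.0981 0.0997 0.1002]
 blank z [-0.0337  0.0314] -0.0011
```

The blank sits within 1 mm laterally. The heel is 100 mm from the blank's centre, as required, and the gap is about 15 mm. Feeling down now.

```bash
python3 -m handwheel '[[0,0.004,0,0,0,0,0.4],[0,0.004,0,0,0,0,0.4],[0,0.003,0,0,0,0,0.4],[0,0,0,0,0,0,0.4],[0,0,0,0,0,0,0.4]]' 38
python3 -m handwheel '[[0,0.001,0,0,0,0,0.4],[0,0.001,0,0,0,0,0.4],[0,0,0,0,0,0,0.4]]' 38
python3 -m handwheel '[[0,0.001,0,0,0,0,0.4],[0,0,0,0,0,0,0.4]]' 38
python3 - <<'E'
from h import *
rel(*pintarget(0))
E
```

```text
time: 14.2
tool_pos: [0.6145, 0.1974, 0.0599]
tcp_rot: [-1.587, -0.063, -0.45]
wrist_force: [0.8, -0.1, -3.8]
width: 0.756
time: 14.58
tool_pos: [0.615, 0.1972, 0.058]
tcp_rot: [-1.588, -0.063, -0.45]
wrist_force: [-0.4, 0.8, -3.9]
width: 0.757
time: 14.82
tool_pos: [0.6153, 0.1971, 0.057]
tcp_rot: [-1.588, -0.063, -0.45]
wrist_force: [-0.3, 0.1, -4.0]
width: 0.758
t 14.82 tcp [0.6153 0.1971 0.057 ] y [ 0.311 -0.079 -0.947] z [ 0.245  0.969 -0.   ] q [ 0.38  0.19  2.03 -0.3   0.68 -0.73] F [-0.27  0.06 -3.98] M [0.15 0.35 0.04] w 0.758
shift tool [ 0.0013  0.0019 -0.0001] turn tool [0.0001 0.0001 0.0005]
```

```bash
python3 -m handwheel '[[0,0.001,0,0,0,0,0.4],[0,0,0,0,0,0,0.4]]' 38
python3 -m handwheel '[[0.0005,0.0005,0,0,0,0,0.4],[0,0,0,0,0,0,0.4]]' 38
python3 - <<'E'
from h import *
rel(*pintarget(0))
E
```

```text
time: 15.08
tool_pos: [0.6157, 0.1972, 0.0567]
tcp_rot: [-1.587, -0.063, -0.45]
wrist_force: [-3.5, -0.0, 1.8]
width: 0.759
time: 15.32
tool_pos: [0.6157, 0.1971, 0.0566]
tcp_rot: [-1.588, -0.062, -0.45]
wrist_force: [-8.1, 1.3, 6.2]
width: 0.761
t 15.32 tcp [0.6157 0.1971 0.0566] y [ 0.311 -0.079 -0.947] z [ 0.246  0.969 -0.   ] q [ 0.38  0.19  2.03 -0.3   0.68 -0.73] F [-8.11  1.26  6.21] M [-0.02  1.08 -0.09] w 0.761
shift tool [ 0.0011  0.0014 -0.0002] turn tool [ 0.0003 -0.0003 -0.0002]
```

Contact. The force change against the free-hanging baseline is about 12 N along the normal, plus about 4.5 N of shear along the slope from my small x nudge. I'll undo the nudge and re-read.

```bash
python3 -m handwheel '[[-0.0007,0.0001,0,0,0,0,0.4],[0,0,0,0,0,0,0.4],[0,0,0,0,0,0,0.4],[0,0,0,0,0,0,0.4]]' 38
cat >> h.py <<'E'
def feel(N=3):
    from workcell import bot,optics
    xp,yp,n=pinframe();F=[];M=[]
    for i in range(N):
        s=bot.read_state();F.append(s["wrist_force"]);M.append(s["torque"]);optics.read_camera("top")
    F=np.mean(F,0)-[.0,.1,-3.9];M=np.mean(M,0)-[.1,.34,.02]
    print("t",round(float(s["time"]),2),"normal",(F@n).round(2),"along",(F@xp).round(2),"across",(F@yp).round(2),"M xyz pin",(M@xp).round(3),(M@yp).round(3),(M@n).round(3),"w",s["width"])
E
python3 - <<'E'
from h import *
feel(5);rel(*pintarget(0))
E
```

```text
time: 15.82
tool_pos: [0.6157, 0.1971, 0.0566]
tcp_rot: [-1.587, -0.063, -0.451]
wrist_force: [-6.4, -0.8, 6.4]
width: 0.753
t 16.02 normal 11.17 along -2.73 across -2.3 M xyz pin -0.432 0.408 -0.015 w 0.7588729446385717
t 16.07 tcp [0.6157 0.1972 0.0566] y [ 0.312 -0.079 -0.947] z [0.246 0.969 0.   ] q [ 0.38  0.19  2.03 -0.31  0.68 -0.73] F [-6.31 -0.59  5.97] M [-0.29  0.87 -0.15] w 0.757
shift tool [ 0.0011  0.0014 -0.0002] turn tool [ 0.     -0.0002  0.0009]
```

Run:
```python
from h import *
from workcell import bot,optics
s=bot.read_state();R=Rn.from_rotvec(s["tcp_rot"]).as_matrix();p=np.array(s["tool_pos"]);mid=p-R[:,1]*.0446
def fit(q):
    W=np.ones(len(q),bool)
    for i in range(6):
        c=q[W].mean(0);nn=np.linalg.svd(q[W]-c)[2][2];nn*=-np.sign(nn[1]);W=abs((q-c)@nn)<.004
    return nn,c,W.sum()
for n in("top","scene"):
    Z=[];
    for i in range(6): d=optics.read_camera(n);Z.append(d["z_map"])
    d=dict(d);d["z_map"]=np.median(Z,0);np.savez(n+"8.npz",**d);P=cloud(d);hsv=cv2.cvtColor(d["image"],cv2.COLOR_RGB2HSV);L=(P-mid)@R
    m=(abs(L[...,0])<.048)&(abs(L[...,2])<.027)&(abs(L[...,1]+.003)<.008)&(hsv[...,1]<60)
    nn,c,k=fit(L[m]);print(n,"blank n",nn.round(3),"deg",np.degrees(np.arctan2(nn[0],-nn[1])).round(2),c.round(4),k)
    m=(L[...,0]>.056)&(L[...,0]<.098)&(abs(L[...,2])<.022)&(abs(L[...,1]-.003)<.008)&(hsv[...,1]>120)
    nn,c,k=fit(L[m]);print(n,"pin   n",nn.round(3),"deg",np.degrees(np.arctan2(nn[0],-nn[1])).round(2),c.round(4),k)
    im=d["image"][...,::-1];x0,y0=(proj(d,mid)[0]-[50,40]).astype(int)
    cv2.imwrite(f"pics/{n}8.png",cv2.resize(im[y0:y0+90,x0:x0+100],(640,576),interpolation=2))
```

```text
top blank n [-0.008 -1.    -0.001] deg -0.48 [ 0.02   -0.0035 -0.0049] 287
top pin   n [-0.005 -1.    -0.004] deg -0.27 [ 0.0772  0.0022 -0.    ] 253
scene blank n [-0.006 -1.     0.003] deg -0.33 [ 0.0104 -0.0042  0.0005] 117
scene pin   n [ 0.006 -1.    -0.008] deg 0.35 [ 0.0796  0.0014 -0.0012] 56
```

View pics/top8.png

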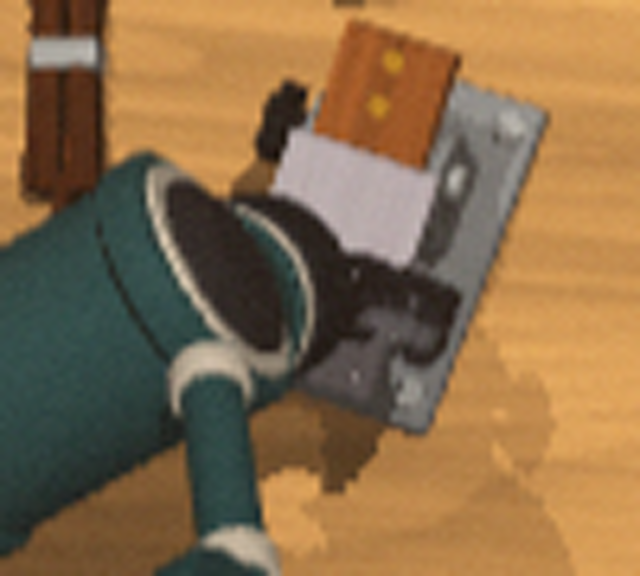

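View pics/scene8.png

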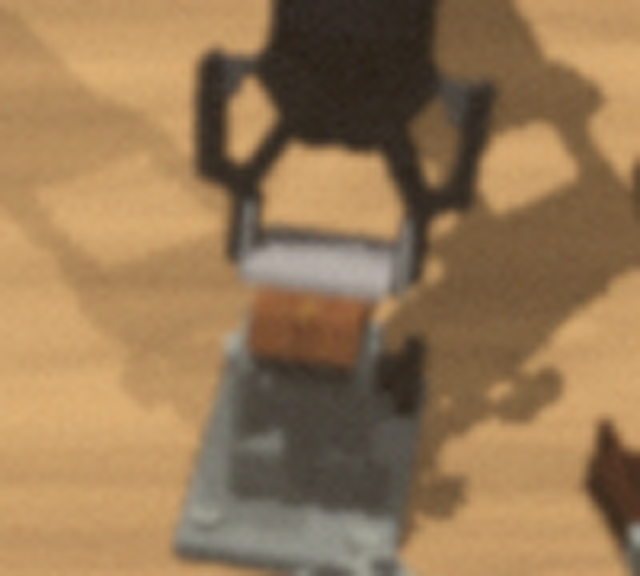

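The blank and pin planes are parallel within about 0.5° in both views, and the top-face step is about 5.6 mm, i.e. the 6 mm plate is flush. I'll trim the push and shear slightly and check the position along the pin.

```bash
python3 -m handwheel '[[-0.0004,0.0002,-0.0003,0,0,0,0.4],[0,0,0,0,0,0,0.4],[0,0,0,0,0,0,0.4],[0,0,0,0,0,0,0.4]]' 38
python3 - <<'E'
from h import *
from workcell import bot
feel(5);rel(*pintarget(0))
s=bot.read_state();R=Rn.from_rotvec(s["tcp_rot"]).as_matrix();p=np.array(s["tool_pos"]);mid=p-R[:,1]*.0446
d=np.load("top8.npz");P=cloud(d);hsv=cv2.cvtColor(d["image"],cv2.COLOR_RGB2HSV);L=(P-mid)@R
v,u=np.mgrid[:400,:640]
reg=(abs(L[...,2])<.02)&(abs(L[...,1])<.01)&(L[...,0]>.0)&(L[...,0]<.12)
def rc(k,y): q=plane(d,np.c_[u[k],v[k]],mid+R[:,1]*y,R[:,1]);return ((q-mid)@R)
b=rc(reg&(hsv[...,1]<70)&(hsv[...,2]>120)&(L[...,0]<.06),-.0037);w=rc(reg&(hsv[...,1]>130),.002)
print("blank upper edge",np.percentile(b[:,0],[97,99,100]).round(4),"heel",np.percentile(w[:,0],[97,99,100]).round(4))
reg=(abs(L[...,2])<.05)&(abs(L[...,1])<.01)
b=rc(reg&(hsv[...,1]<70)&(hsv[...,2]>120)&(L[...,0]>.025)&(L[...,0]<.045),-.0037);w=rc(reg&(hsv[...,1]>130)&(L[...,0]>.058)&(L[...,0]<.095)&(abs(L[...,2])<.035),.002)
print("blank z",np.percentile(b[:,2],[0,1,99,100]).round(4),"pin z",np.percentile(w[:,2],[0,1,99,100]).round(4))
E
```

```text
time: 17.18
tool_pos: [0.6157, 0.1972, 0.0566]
tcp_rot: [-1.587, -0.064, -0.451]
wrist_force: [-6.1, -0.5, 5.6]
width: 0.756
t 17.38 normal 10.79 along -2.39 across -1.66 M xyz pin -0.413 0.314 -0.034 w 0.7592088584061026
t 17.43 tcp [0.6157 0.1972 0.0566] y [ 0.313 -0.079 -0.947] z [0.245 0.969 0.001] q [ 0.38  0.19  2.03 -0.31  0.68 -0.73] F [-6.24  0.48  5.88] M [-0.18  0.79 -0.11] w 0.758
shift tool [ 0.001   0.0014 -0.0002] turn tool [-0.0005 -0.0001  0.0017]
blank upper edge [0.0492 0.05   0.0506] heel [0.1002 0.1012 0.1013]
blank z [-0.0344 -0.0337  0.031   0.0319] pin z [-0.0247 -0.0244  0.0241  0.0245]
```

```bash
python3 -m handwheel '[[0,0.0004,0,0,0,0,0.4],[0,0,0,0,0,0,0.4],[0,0,0,0,0,0,0.4],[0,0,0,0,0,0,0.4],[0,0,0,0,0,0,0.4],[0,0,0,0,0,0,0.4],[0,0,0,0,0,0,0.4],[0,0,0,0,0,0,0.4]]' 38
python3 - <<'E'
from h import *
feel(8)
E
```

```text
time: 18.42
tool_pos: [0.6158, 0.1972, 0.0566]
tcp_rot: [-1.587, -0.064, -0.451]
wrist_force: [-8.5, 0.6, 8.3]
width: 0.759
t 18.77 normal 14.19 along -3.8 across -2.31 M xyz pin -0.503 0.499 -0.009 w 0.7604571970642955
```

```bash
python3 -m handwheel '[[0,0,0,0,0,0,0.4],[0,0,0,0,0,0,0.4],[0,0,0,0,0,0,0.4],[0,0,0,0,0,0,0.4],[0,0,0,0,0,0,0.4],[0,0,0,0,0,0,0.4],[0,0,0,0,0,0,0.4],[0,0,0,0,0,0,0.4]]' 38
python3 - <<'E'
from h import *
from workcell import optics
feel(6)
d=optics.read_camera("scene");cv2.imwrite("pics/end.png",d["image"][...,::-1])
E
```

```text
time: 19.82
tool_pos: [0.6157, 0.1972, 0.0566]
tcp_rot: [-1.587, -0.064, -0.451]
wrist_force: [-8.9, -0.5, 9.1]
width: 0.757
t 20.07 normal 14.36 along -3.7 across -2.33 M xyz pin -0.525 0.499 -0.009 w 0.7569938928162451
```

View pics/end.png

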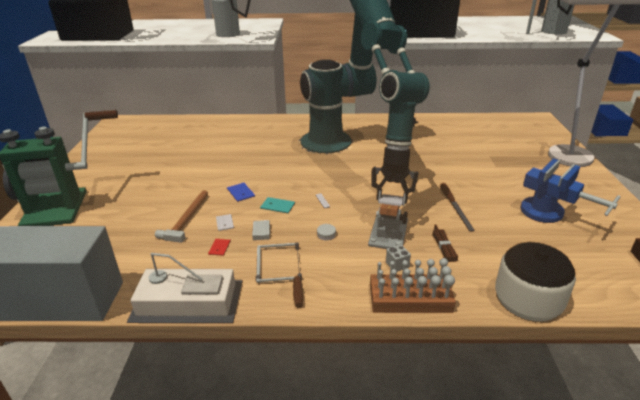

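The view shows everything else where it was, with the bare bench block at (261,230) and the blank bedded on the pin at (392,208). The push holds steady at about 14 N of contact force, which is about 10.5 N from the arm plus the blank's weight. Handing in.

```bash
python3 -c "
from workcell import workorder;print(workorder.finish_job())"
```

```text
the job is handed in; nothing more can be done
None
```

I handed the job in at about 20 s, with the blank still gripped at 38 N and pressed flush on the pin's sloping face, its hole over the V-notch. No verdict came back.

**First grip missed:** my first attempt closed above the blank without touching anything. The real fingertips sit about 30 mm short of the reported TCP. I saw this in the camera, went deeper and gripped cleanly, and later positions relied on the camera and on touch.

**Last checks:**
- **Slope:** I measured the pin at about 18.7°. The blank and pin faces are parallel within about 0.5° by depth in one view and 0.7° in the other. The step between them is about 5.6 mm for the 6 mm plate, so it is flush.
- **Position:** the blank's upper edge is about 51 mm from the heel, where it should be 50 mm. It is about 1 mm off centre across the pin. The gripper hid the hole over the notch, so I inferred its place from the blank's edges.
- **Push:** steady at about 14 N normal contact, of which the arm supplies about 10.5 N and the blank's weight the rest. This is a little above the 12 N asked.
- **Not fully clean:** about 4 N of shear along the slope and 2 N across it remained.
- **Surroundings:** the bench block and the other tools looked unmoved in the last picture. The pin's setting showed no change in the last measured views.

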